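# Unclamp the bracket, fill the kit drawer and shut it

## Task

Put this engine's parts away in the open kit drawer: flip the toggle clamp up past centre so that it stays open, lift the freed angle bracket out of the drilling fixture and stand it on its foot in the square bay of the drawer, and lay every connecting rod from the bench in a cradle of its own, big end towards the drawer front. When everything is seated, push the drawer fully home. Leave the clamp open and the other parts on the bench where they are.

Things in the scene. Friction and masses are not known exactly. Their poses are not given: they have to be found in the camera images.
- clamp_arm (a joint): Hinge of the toggle clamp, rad: 0 clamped (arm level over the bracket's foot), 1.65 fully open. Arm and handle are one rigid piece. To open, push the upper handle away from the work (fixture +y): the handle swings over and down, the arm rises. Its weight (about 0.1 N m) pulls it shut below about 0.9 rad and open beyond, where it falls to its stop and stays.
- clamp_hinge (a point): Point on the clamp's hinge axis, 48 mm above the bench; axes of the fixture. The fixture is a 116 x 190 x 14 mm dark steel base plate whose low ribs (4 mm) locate the bracket's foot, 98 mm from the hinge along fixture -y; the clamp opens towards fixture +y.
- clamp_handle (a point): On the axis of the clamp's handle, 85 mm from the hinge (moves with it). The black round handle is 17 mm thick, its end 107 mm from the hinge; clamped, it stands up leaning 0.3 rad towards the work (fixture -y).
- bracket: Aluminium angle bracket, 0.13 kg: foot 60 x 50 x 6 mm (x, y, z) with, along its +x edge, an upright plate 8 mm thick, 50 mm wide, rising to 50 mm. Origin: centre of the foot's underside; z up, x towards the upright. At the start its foot lies 14 mm above the bench in the fixture, under the clamp's pad, its upright to fixture +x, 21 mm clear of the clamp's arm.
- bracket_upright (a point): Centre of the bracket's upright plate, 28 mm above the foot's underside; axes of the bracket (the plate is 8 mm thick along x). Best grasped by this plate, from above, at its upper half.
- rod1_mid (a point): Middle of a steel connecting rod, 140 mm long, 0.22 kg, lying flat: its centre of mass, half-way up its 22 mm. x runs along the rod from big end (38 mm across, centre at x = -44.5 mm) to small end (22 mm across, at x = +65.5 mm); the straight shank between is 14 mm wide and 16 mm high (3 to 19 mm above the rod's underside). Two or three rods are present.
- rod2_mid (a point): Middle of a steel connecting rod, 140 mm long, 0.22 kg, lying flat: its centre of mass, half-way up its 22 mm. x runs along the rod from big end (38 mm across, centre at x = -44.5 mm) to small end (22 mm across, at x = +65.5 mm); the straight shank between is 14 mm wide and 16 mm high (3 to 19 mm above the rod's underside). Two or three rods are present.
- rod3_mid (a point): Middle of a steel connecting rod, 140 mm long, 0.22 kg, lying flat: its centre of mass, half-way up its 22 mm. x runs along the rod from big end (38 mm across, centre at x = -44.5 mm) to small end (22 mm across, at x = +65.5 mm); the straight shank between is 14 mm wide and 16 mm high (3 to 19 mm above the rod's underside). Two or three rods are present.
- drawer (a joint): Slide of the kit drawer, m, how far it is pushed in: 0 fully open, 0.182 fully home against its stop. Friction 2.5 N; it stays where it is left.
- drawer_bar (a point): Middle of the drawer's bar handle: a round bar 110 mm long along y, 35 mm in front of the drawer's front face and 45 mm above the bench (moves with the drawer). x points into the cabinet (closing direction). Drawer front 300 mm wide, top 78 mm above the bench; cabinet top 92 mm.
- cradle1 (a point): Cradle in the drawer: where a seated rod's middle lies, 35 mm above the bench; x to the drawer's back, z up. The big end rests at x = -44.5 mm between domed posts 46 mm apart, the shank between pegs 22 mm apart at x = +42 mm; posts and pegs rise 9 to 11 mm above this point. Drawer inner ends 73 mm to front, 85 mm to back. Cradles 62 mm apart; side walls rise to 59 mm above the bench.
- cradle2 (a point): Cradle in the drawer: where a seated rod's middle lies, 35 mm above the bench; x to the drawer's back, z up. The big end rests at x = -44.5 mm between domed posts 46 mm apart, the shank between pegs 22 mm apart at x = +42 mm; posts and pegs rise 9 to 11 mm above this point. Drawer inner ends 73 mm to front, 85 mm to back. Cradles 62 mm apart; side walls rise to 59 mm above the bench.
- cradle3 (a point): Cradle in the drawer: where a seated rod's middle lies, 35 mm above the bench; x to the drawer's back, z up. The big end rests at x = -44.5 mm between domed posts 46 mm apart, the shank between pegs 22 mm apart at x = +42 mm; posts and pegs rise 9 to 11 mm above this point. Drawer inner ends 73 mm to front, 85 mm to back. Cradles 62 mm apart; side walls rise to 59 mm above the bench.
- bay (a point): Floor centre of the drawer's square bay (12 mm above the bench), 72 x 62 mm (x, y) inside low ribs 10 mm high: the bracket's foot lies flat in it, its length along x, either way round. x points to the drawer's back. The drawer's front and back walls are 79 mm away.
- spring1: Valve spring, 30 mm across, 47 mm tall, standing; origin under its centre. Not to be disturbed.
- spring2: The same as spring1.
- socket: Steel socket, 32 mm across, 50 mm tall, standing; origin under its centre. Not to be disturbed.
Things that resemble listed ones, but are neither listed nor needed, are in the scene too. What is shaped like the part that bears rod2_mid but red is not meant.

How it is judged:
On the way, in this order (a step that is already met when the one before it is completed fails the run):
1. the clamp is flipped open past centre, the bracket still in the fixture (value of joint clamp_arm above 1.3 rad and distance of bracket from where it was at the start of the episode below 0.02 m), for 0.3 s.
2. the bracket stands in the bay and every rod lies in a cradle, in the open drawer (horizontal distance between bracket and bay below 0.013 m and z of bracket in the frame of bay between -0.005 and 0.005 m and angle between each of bracket, rod1_mid, rod2_mid, rod3_mid's own z axis and vertical below 0.12 rad and angle between the x axis of bracket and the x axis of bay, either way round below 0.35 rad and ((x of rod1_mid in the frame of cradle1 between -0.013 and 0.013 m and y of rod1_mid in the frame of cradle1 between -0.008 and 0.008 m and z of rod1_mid in the frame of cradle1 between -0.005 and 0.005 m and angle between the x axis of rod1_mid and the x axis of cradle1, either way round below 0.2 rad) or (x of rod1_mid in the frame of cradle2 between -0.013 and 0.013 m and y of rod1_mid in the frame of cradle2 between -0.008 and 0.008 m and z of rod1_mid in the frame of cradle2 between -0.005 and 0.005 m and angle between the x axis of rod1_mid and the x axis of cradle2, either way round below 0.2 rad) or (x of rod1_mid in the frame of cradle3 between -0.013 and 0.013 m and y of rod1_mid in the frame of cradle3 between -0.008 and 0.008 m and z of rod1_mid in the frame of cradle3 between -0.005 and 0.005 m and angle between the x axis of rod1_mid and the x axis of cradle3, either way round below 0.2 rad)) and ((x of rod2_mid in the frame of cradle1 between -0.013 and 0.013 m and y of rod2_mid in the frame of cradle1 between -0.008 and 0.008 m and z of rod2_mid in the frame of cradle1 between -0.005 and 0.005 m and angle between the x axis of rod2_mid and the x axis of cradle1, either way round below 0.2 rad) or (x of rod2_mid in the frame of cradle2 between -0.013 and 0.013 m and y of rod2_mid in the frame of cradle2 between -0.008 and 0.008 m and z of rod2_mid in the frame of cradle2 between -0.005 and 0.005 m and angle between the x axis of rod2_mid and the x axis of cradle2, either way round below 0.2 rad) or (x of rod2_mid in the frame of cradle3 between -0.013 and 0.013 m and y of rod2_mid in the frame of cradle3 between -0.008 and 0.008 m and z of rod2_mid in the frame of cradle3 between -0.005 and 0.005 m and angle between the x axis of rod2_mid and the x axis of cradle3, either way round below 0.2 rad)) and ((x of rod3_mid in the frame of cradle1 between -0.013 and 0.013 m and y of rod3_mid in the frame of cradle1 between -0.008 and 0.008 m and z of rod3_mid in the frame of cradle1 between -0.005 and 0.005 m and angle between the x axis of rod3_mid and the x axis of cradle1, either way round below 0.2 rad) or (x of rod3_mid in the frame of cradle2 between -0.013 and 0.013 m and y of rod3_mid in the frame of cradle2 between -0.008 and 0.008 m and z of rod3_mid in the frame of cradle2 between -0.005 and 0.005 m and angle between the x axis of rod3_mid and the x axis of cradle2, either way round below 0.2 rad) or (x of rod3_mid in the frame of cradle3 between -0.013 and 0.013 m and y of rod3_mid in the frame of cradle3 between -0.008 and 0.008 m and z of rod3_mid in the frame of cradle3 between -0.005 and 0.005 m and angle between the x axis of rod3_mid and the x axis of cradle3, either way round below 0.2 rad)) and value of joint drawer below 0.08 m), for 0.3 s.
3. the drawer is pushed fully home (value of joint drawer above 0.178 m), for 0.3 s.
At the end, for the whole second after the job is handed in: Drawer within 4 mm of its stop; clamp beyond 1.3 rad; bracket flat in the bay (13 mm, 5 mm in height, 0.35 rad, either way round); each rod present in a cradle (13 mm along, 8 mm across, 5 mm in height, 0.2 rad). Tilts under 0.12 rad (horizontal distance between bracket and bay below 0.013 m and z of bracket in the frame of bay between -0.005 and 0.005 m and angle between each of bracket, rod1_mid, rod2_mid, rod3_mid's own z axis and vertical below 0.12 rad and angle between the x axis of bracket and the x axis of bay, either way round below 0.35 rad and ((x of rod1_mid in the frame of cradle1 between -0.013 and 0.013 m and y of rod1_mid in the frame of cradle1 between -0.008 and 0.008 m and z of rod1_mid in the frame of cradle1 between -0.005 and 0.005 m and angle between the x axis of rod1_mid and the x axis of cradle1, either way round below 0.2 rad) or (x of rod1_mid in the frame of cradle2 between -0.013 and 0.013 m and y of rod1_mid in the frame of cradle2 between -0.008 and 0.008 m and z of rod1_mid in the frame of cradle2 between -0.005 and 0.005 m and angle between the x axis of rod1_mid and the x axis of cradle2, either way round below 0.2 rad) or (x of rod1_mid in the frame of cradle3 between -0.013 and 0.013 m and y of rod1_mid in the frame of cradle3 between -0.008 and 0.008 m and z of rod1_mid in the frame of cradle3 between -0.005 and 0.005 m and angle between the x axis of rod1_mid and the x axis of cradle3, either way round below 0.2 rad)) and ((x of rod2_mid in the frame of cradle1 between -0.013 and 0.013 m and y of rod2_mid in the frame of cradle1 between -0.008 and 0.008 m and z of rod2_mid in the frame of cradle1 between -0.005 and 0.005 m and angle between the x axis of rod2_mid and the x axis of cradle1, either way round below 0.2 rad) or (x of rod2_mid in the frame of cradle2 between -0.013 and 0.013 m and y of rod2_mid in the frame of cradle2 between -0.008 and 0.008 m and z of rod2_mid in the frame of cradle2 between -0.005 and 0.005 m and angle between the x axis of rod2_mid and the x axis of cradle2, either way round below 0.2 rad) or (x of rod2_mid in the frame of cradle3 between -0.013 and 0.013 m and y of rod2_mid in the frame of cradle3 between -0.008 and 0.008 m and z of rod2_mid in the frame of cradle3 between -0.005 and 0.005 m and angle between the x axis of rod2_mid and the x axis of cradle3, either way round below 0.2 rad)) and ((x of rod3_mid in the frame of cradle1 between -0.013 and 0.013 m and y of rod3_mid in the frame of cradle1 between -0.008 and 0.008 m and z of rod3_mid in the frame of cradle1 between -0.005 and 0.005 m and angle between the x axis of rod3_mid and the x axis of cradle1, either way round below 0.2 rad) or (x of rod3_mid in the frame of cradle2 between -0.013 and 0.013 m and y of rod3_mid in the frame of cradle2 between -0.008 and 0.008 m and z of rod3_mid in the frame of cradle2 between -0.005 and 0.005 m and angle between the x axis of rod3_mid and the x axis of cradle2, either way round below 0.2 rad) or (x of rod3_mid in the frame of cradle3 between -0.013 and 0.013 m and y of rod3_mid in the frame of cradle3 between -0.008 and 0.008 m and z of rod3_mid in the frame of cradle3 between -0.005 and 0.005 m and angle between the x axis of rod3_mid and the x axis of cradle3, either way round below 0.2 rad)) and value of joint drawer above 0.178 m and value of joint clamp_arm above 1.3 rad); the robot touches nothing.
It fails at once if spring1 is knocked over or shoved more than 5 cm (distance of spring1 from where it was at the start of the episode above 0.05 m or angle between spring1's own z axis and vertical above 0.7 rad).
It fails at once if spring2 is knocked over or shoved more than 5 cm (distance of spring2 from where it was at the start of the episode above 0.05 m or angle between spring2's own z axis and vertical above 0.7 rad).
It fails at once if socket is knocked over or shoved more than 5 cm (distance of socket from where it was at the start of the episode above 0.05 m or angle between socket's own z axis and vertical above 0.7 rad).
Of rod1, rod2, rod3 only 2 to 3 are there at a start; the rules pass over those that are not, and their reading is None.
At some moment in a run one of rod1, rod2, rod3 may be knocked a few centimetres aside while the robot is not near it.
It also fails if it takes over 210 s, if anything falls off the work surface, if the arm or the gripper's body presses on something with over 40 N, if the wrist force passes 120 N, or if a joint passes its speed limit or range.

## Robot

A 7-joint arm with a two-finger parallel gripper is mounted at the origin on the work surface. World frame = base frame: x ahead of the robot, y to its left, z up, the work surface at z = 0. Lengths are in m, angles in rad, forces in N, time in s.
With the tool pointing down it reaches from about 0.425 to 0.975 m from the base axis. Payload 16.7 kg.
Tool frame: the origin (TCP) lies midway between the tips of the shut fingers; the grasp point (between the pads) lies 19 mm behind it (bot.pinch_z is the distance from the TCP to the grasp point, in m); z points along the fingers, y is the line along which they close (so a half turn about z gives the same grasp; the last joint's range is limited). The gripper opens to 85 mm and grips with 20 to 120 N. Pads are 22 mm wide; open, the fingers measure 114 mm over their backs; the gripper's body (76 mm by 85 mm) begins 54 mm behind the grasp point. The pads swing forward as they close: fully open they stand 13 mm farther back than shut.
Start: joints at [-1.44, 0.426, 0.074, 1.606, -0.034, 1.111, -0.067], TCP at [0.186, 0.649, 0.231] pointing down, gripper open.
Joint ranges: [-2.85, 2.85], [-0.5, 2.14], [-1.23, 1.37], [0.21, 2.46], [-1.02, 4.16], [0.16, 2.05], [-2.73, 2.73]. Speed limits (rad/s): [1.89, 1.89, 2.39, 2.39, 3.01, 3.01, 3.01].

## Interface

Orientations are given as a unit quaternion [x, y, z, w].
In Python, from rig import state, cams, ticket, bot gives the robot as it stands.
- The arm moves only by the tool step_arm, never from a script. Its argument "steps" is a list of rows, each a list of 4 numbers: the shift along the tool's x, y, z scaled (see below), then the turn about the tool's z scaled (see below). In form: [[tx, ty, tz, yaw], ...]. A call has 1 to 20 rows; each row is the pose to reach, as a shift and turn from the pose commanded when the call began, along the tool's axes at that moment; what a row does not reach only later rows make up. The controller multiplies each number of a shift by 1 m and each number of a turn by 0.5 rad. A row lasts 1/10 s, in which the tool goes at most 50 mm and 8.59 degrees, less where a joint would pass 70% of its speed; a pose out of reach is approached as far as the arm can. A call with a number of a shift or a turn outside -1 to 1 is refused whole. A call with a gripper value outside its range is refused whole. "jaw" is the closure, from 0 (fully open) to 1 (shut), set as the call begins (left out, the last holds). The fingers move at their own pace and stop on an object; the grip force is fixed at half the most. Time passes only in rows, so rows that repeat a pose let the fingers close. It gives the time, the measured TCP pose, the force, the opening and the grip force at its end, in the units of the state.
- state(): the state, without advancing time (a new reading comes with each control period).
- cams.camera(name): name is "side" or "top"; returns the picture (420x560x3 uint8, red, green, blue); there is no depth.
- cams.camera_params(name): a dict with "fov_y" (degrees; the focal length in pixels is half the picture's height over the tangent of half this angle, whatever the lens; pixels are square), "cx", "cy" (the principal point, pixels), "extrinsics" (4x4, takes a point from camera to world coordinates). Camera axes: x right, y up, looking along -z (the intrinsics and any distortion apply to the point x, -y, -z); pixel columns grow to the right and rows downward; lengths in m; the calibration is good to about 2 mm. A picture is of the moment at which its call begins. camera_params takes no time and is no camera call.
- ticket.hand_in(): hands the job in; it is judged then, once.
The state is a dict: "t": time; "qpos": joint angles; "qvel": joint speeds; "effort": joint torques, N m; "eef_pos": TCP position; "ee_rot": TCP orientation; "ft_force": force on the tool from outside, world axes, zero at the start; "moment": the same for the moment, N m; "gripper_width": finger opening in m; "finger_force": force on a finger pad.
Only numpy, scipy, OpenCV 4.12 (cv2) and the standard library are available. Lean on these libraries where they do the work, as an engineer would, in place of code of your own. Each camera call takes 0.05 s, during which the arm holds its last target. There are 200 camera calls.

## Working session

There is one attempt and no reset: what is moved stays moved. The work goes in short steps, Python scripts to look and compute and a tool call to move; the robot and the scene stay as the last step left them, time stands still between calls to the robot, and variables do not carry over. Pictures are saved under pics/ and viewed, at most 14 in all, crops included, and the job is handed in when it is done.

Besides the shell and the picture viewer there is one more tool, called as name(argument=value, ...) on one line, values as JSON. step_arm: Moves the arm, as the interface text tells. Its arguments: {"type":"object","properties":{"steps":{"type":"array","items":{"type":"array","items":{"type":"number","minimum":-1,"maximum":1}}},"jaw":{"type":"number"}},"required":["steps"]}

```bash
ls; mkdir -p pics; python3 - <<'E'
from rig import state,cams,ticket,bot
import cv2,numpy as np
s=state();print({k:np.round(v,3) for k,v in s.items()})
for n in("top","side"):
    im=cams.camera(n);cv2.imwrite(f"pics/{n}0.png",im[:,:,::-1]);p=cams.camera_params(n);print(n,p)
print(bot.pinch_z,[a for a in dir(bot) if a[0]!='_'])
E
```

```text
pics
{'t': np.float64(0.0), 'qpos': array([-1.44 ,  0.427,  0.074,  1.607, -0.034,  1.111, -0.067]), 'qvel': array([ 0.002,  0.001,  0.002,  0.   ,  0.001,  0.001, -0.001]), 'effort': array([-0.0000e+00, -9.4984e+01,  3.7610e+00, -4.6351e+01,  1.9000e-02,
        1.0000e-02, -0.0000e+00]), 'eef_pos': array([0.186, 0.648, 0.231]), 'ee_rot': array([ 0.139,  0.99 , -0.001, -0.   ]), 'ft_force': array([-0.105,  1.1  , -0.378]), 'moment': array([ 0.027, -0.008, -0.014]), 'finger_force': np.float64(0.0), 'gripper_width': np.float64(0.086)}
top {'fov_y': 50.46092035716475, 'cx': 287.4137661104494, 'cy': 201.8083274259163, 'extrinsics': array([[ 0.02811441,  0.98948553, -0.14187309,  0.35154591],
       [-0.99948878,  0.02998812,  0.01108578, -0.03183694],
       [ 0.01522372,  0.14148889,  0.98982278,  1.11393571],
       [ 0.        ,  0.        ,  0.        ,  1.        ]])}
side {'fov_y': 45.351773593790234, 'cx': 281.75424813944807, 'cy': 208.4046032921751, 'extrinsics': array([[ 0.94303297,  0.17648435, -0.28203209,  0.12722013],
       [-0.33186623,  0.43903837, -0.8349312 , -1.0644031 ],
       [-0.02352938,  0.88096458,  0.47259685,  0.70684835],
       [ 0.        ,  0.        ,  0.        ,  1.        ]])}
0.0187 ['IKError', 'pinch_z']
```

View pics/top0.png

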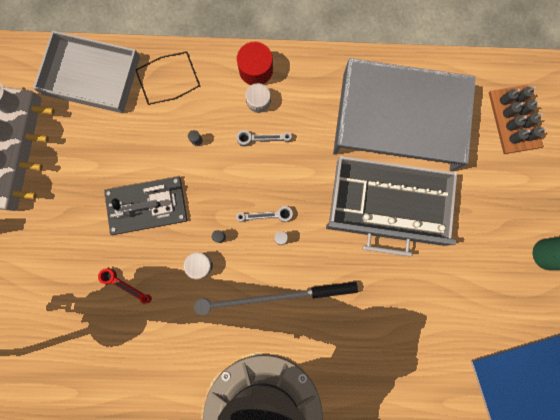

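View pics/side0.png

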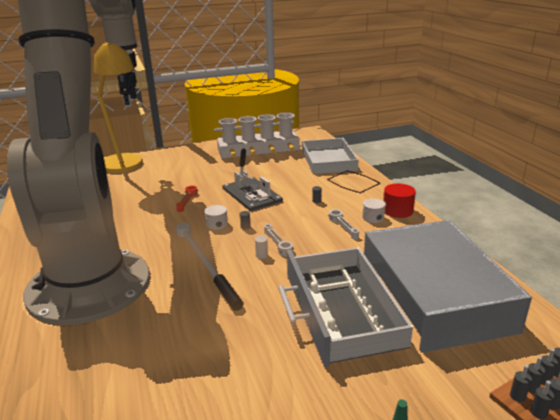

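Candidates: rods are at top px (265,138) and (265,215). The red one at (125,287) is a decoy, and the screwdriver-like tool at (280,303) isn't a rod. The clamp fixture is at (145,205). Next, one close crop to check this.

```bash
cat > h.py <<'E'
from rig import state,cams,ticket,bot
import cv2,numpy as np
from scipy.spatial.transform import Rotation as R
def prm(n):
    p=cams.camera_params(n);return 210/np.tan(np.radians(p['fov_y']/2)),p['cx'],p['cy'],np.array(p['extrinsics'])
def ray(n,u,v):
    f,cx,cy,E=prm(n);d=E[:3,:3]@np.array([(u-cx)/f,-(v-cy)/f,-1]);return E[:3,3],d
def onz(n,u,v,z):
    o,d=ray(n,u,v);return np.round(o+d*(z-o[2])/d[2],4)
def proj(n,P):
    f,cx,cy,E=prm(n);c=E[:3,:3].T@(np.array(P)-E[:3,3]);return np.round([cx+f*c[0]/-c[2],cy-f*c[1]/-c[2]],1)
def tri(u1,u2):
    (a,d),(b,e)=ray('top',*u1),ray('side',*u2)
    d=d/np.linalg.norm(d);e=e/np.linalg.norm(e)
    s=np.linalg.lstsq(np.c_[d,-e],b-a,rcond=None)[0];p,q=a+s[0]*d,b+s[1]*e
    return np.round((p+q)/2,4),np.linalg.norm(p-q)
def shot(n):return cams.camera(n)[:,:,::-1].copy()
def crop(im,x0,y0,x1,y1,k):
    c=cv2.resize(im[y0:y1,x0:x1],None,fx=k,fy=k,interpolation=cv2.INTER_CUBIC)
    for x in range((x0//10+1)*10,x1,10):cv2.line(c,((x-x0)*k,0),((x-x0)*k,6 if x%50 else 14),(0,255,255),1)
    for y in range((y0//10+1)*10,y1,10):cv2.line(c,(0,(y-y0)*k),(6 if y%50 else 14,(y-y0)*k),(0,255,255),1)
    return c
def toolgo(target,yawdeg=None):
    """shift in tool axes (m) and yaw units to bring TCP to target; yawdeg = world heading of tool y"""
    s=state();r=R.from_quat(s['ee_rot']);d=r.inv().apply(np.array(target)-s['eef_pos'])
    y=r.apply([0,1,0]);h=np.degrees(np.arctan2(y[1],y[0]));out=[np.round(d,4),'tool-y heading %.1f'%h]
    if yawdeg is not None:
        dy=(h-yawdeg+90)%180-90  # tool z is down: positive yaw lowers heading
        out.append('yaw units %.4f'%(np.radians(dy)/.5))
    return out
E
python3 - <<'E'
import cv2,numpy as np
from h import crop
t=cv2.imread('pics/top0.png');s=cv2.imread('pics/side0.png')
o=np.zeros((600,800,3),np.uint8)
def put(c,x,y):
    c=c[:600-y,:800-x];o[y:y+c.shape[0],x:x+c.shape[1]]=c
put(crop(t,325,150,462,258,3),0,0);put(crop(t,100,170,192,240,4),420,0)
put(crop(t,185,125,300,248,2),0,330);put(crop(s,215,145,300,212,5),360,290)
cv2.imwrite('pics/c0.png',o)
E
```

```text
(no output)
```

View pics/c0.png

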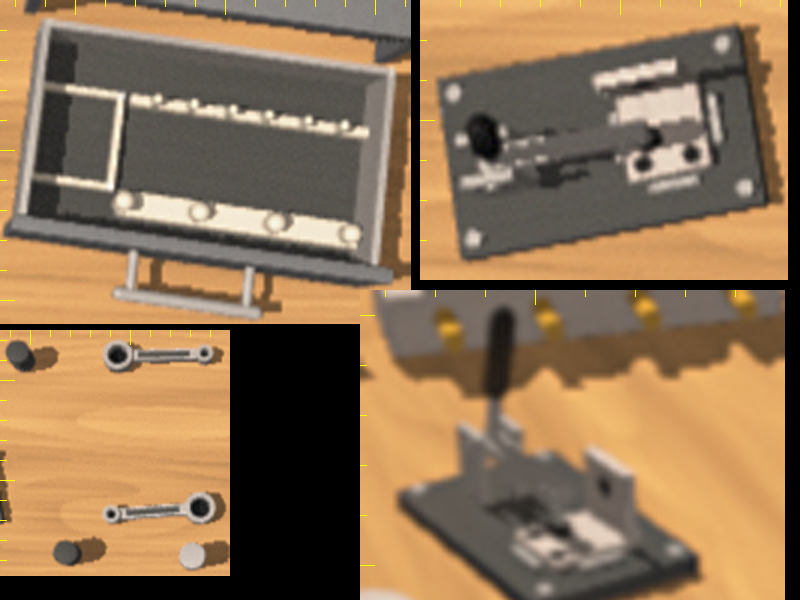

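The crop shows two steel rods: the upper has its big end at (244,138), the lower has its big end at (285,214). It also shows the bracket's upright on the +x side of the fixture, the clamp handle top at (116,204), four posts (three cradles) and the bay on the left.

```bash
python3 - <<'E'
from h import *
def ang(a,b):return np.degrees(np.arctan2(b[1]-a[1],b[0]-a[0]))
C=[onz('top',*p,.014) for p in[(104.5,190.5),(180,177),(187,220.7),(110.7,234.5)]]
c=np.mean(C,0);print('fix',c,[round(float(np.linalg.norm(C[i]-C[i-1])),4) for i in range(4)],'y dir',ang(C[1],C[0]),ang(C[2],C[3]))
print('handle tip',tri((116,203.7),(243.4,149.4)))
P=[onz('top',*p,.045) for p in[(366,217),(392.3,220),(417.3,224),(441.7,227.7)]]
print('posts',P,'ydir',ang(P[3],P[0]))
print('bay',[onz('top',325+x/3,150+y/3,.022) for x,y in[(45,88),(122,95),(112,187),(33,178)]])
print('bar',[onz('top',325+x/3,150+y/3,.045) for x,y in[(115,294),(260,312)]])
print('front edge',[onz('top',325+x/3,150+y/3,.078) for x,y in[(8,222),(392,272)]])
for n,a,b in[('A',(244,137.7),(287.3,137)),('B',(285,214),(240.5,217))]:
    a=onz('top',*a,.02);b=onz('top',*b,.02);m=a+(b-a)*44.5/110
    print(n,'big',a,'small',b,'mid',m,'L',np.linalg.norm(b-a),'heading',ang(a,b))
print('bracket upright top',[onz('top',100+x/4,170+y/4,.064) for x,y in[(615,97),(700,82)]],'foot',[onz('top',100+(x-420)/4,170+y/4,.02) for x,y in[(630,182),(710,166)]])
for n,u in dict(sp1=(195,138),sp2=(218.5,236),sock=(281.5,238)).items():print(n,onz('top',*u,.047))
E
```

```text
fix [0.489325 0.306825 0.014   ] [0.1114, 0.1892, 0.1118, 0.1886] y dir 102.20686932830793 102.09051310238831
handle tip (array([0.4775, 0.3306, 0.1449]), np.float64(0.0053579250264968285))
posts [array([ 0.4734, -0.2348,  0.045 ]), array([ 0.468 , -0.2986,  0.045 ]), array([ 0.4601, -0.3591,  0.045 ]), array([ 0.4529, -0.4182,  0.045 ])] ydir 83.62209336667368
bay [array([ 0.5687, -0.1738,  0.022 ]), array([ 0.5648, -0.2381,  0.022 ]), array([ 0.4874, -0.23  ,  0.022 ]), array([ 0.4929, -0.1647,  0.022 ])]
bar [array([ 0.3986, -0.2286,  0.045 ]), array([ 0.3876, -0.3446,  0.045 ])]
front edge [array([ 0.4506, -0.1389,  0.078 ]), array([ 0.4204, -0.4384,  0.078 ])]
A big [0.6687 0.0702 0.02  ] small [ 0.6741 -0.0391  0.02  ] mid [0.67088455 0.02598318 0.02      ] L 0.10943331302670134 heading -87.17158423479427
B big [ 0.4778 -0.039   0.02  ] small [0.467  0.0704 0.02  ] mid [0.47343091 0.00525727 0.02      ] L 0.10993179703798169 heading 95.63798809732702
bracket upright top [array([0.5178, 0.0371, 0.064 ]), array([ 0.5284, -0.0132,  0.064 ])] foot [array([0.4643, 0.2864, 0.02  ]), array([0.4757, 0.2381, 0.02  ])]
sp1 [0.6562 0.188  0.047 ]
sp2 [0.4171 0.1183 0.047 ]
sock [ 0.4167 -0.0321  0.047 ]
```

```bash
python3 - <<'E'
from h import *
print(toolgo((.4835,.3028,.2),12.1));print(R.from_quat(state()['ee_rot']).as_matrix().round(3))
E
```

```text
[array([-0.3811, -0.25  ,  0.031 ]), 'tool-y heading 74.0', 'yaw units 2.1596']
[[-0.961  0.276 -0.   ]
 [ 0.276  0.961 -0.001]
 [-0.    -0.001 -1.   ]]
```

step_arm(steps=[[-0.1, -0.06, 0, 0.25], [-0.2, -0.13, 0, 0.5], [-0.3, -0.2, 0, 0.75], [-0.381, -0.25, 0, 1], [-0.381, -0.25, 0, 1], [-0.381, -0.25, 0, 1], [-0.381, -0.25, 0, 1], [-0.381, -0.25, 0, 1], [-0.381, -0.25, 0, 1], [-0.381, -0.25, 0, 1], [-0.381, -0.25, 0, 1], [-0.381, -0.25, 0, 1]], jaw=1)

```text
t: 1.3
eef_pos: [0.4829, 0.304, 0.2311]
ee_rot: [0.38, 0.925, -0.0, -0.0]
ft_force: [-0.4, 0.1, -0.1]
gripper_width: 0.0004
finger_force: 0.0
```

step_arm(steps=[[0, 0, 0, 1], [0, 0, 0, 1], [0, 0, 0, 1], [0, 0, 0, 1], [0, 0, 0, 1], [0, 0, 0, 1]])

```text
t: 1.9
eef_pos: [0.4827, 0.3043, 0.2312]
ee_rot: [0.596, 0.803, -0.0, -0.0]
ft_force: [0.2, 0.2, -0.4]
gripper_width: 0.0002
finger_force: 0.0
```

```bash
python3 - <<'E'
from h import *
print(toolgo((.4835,.3028,.1),12.1),state()['eef_pos'],state()['qpos'])
im=shot('top');im2=shot('side');a=crop(im,60,150,260,290,4);cv2.imwrite('pics/t1.png',np.vstack([a[:400],np.zeros((0,800,3),np.uint8)]))
cv2.imwrite('pics/s1.png',im2);
E
```

```text
[array([-0.0016,  0.0003,  0.1312]), 'tool-y heading 16.9', 'yaw units 0.1674'] [0.48274315 0.30428094 0.2311927 ] [-1.03259384  0.26966405  0.43174173  1.86370209 -0.13016348  1.03594931
 -0.25310948]
```

View pics/t1.png

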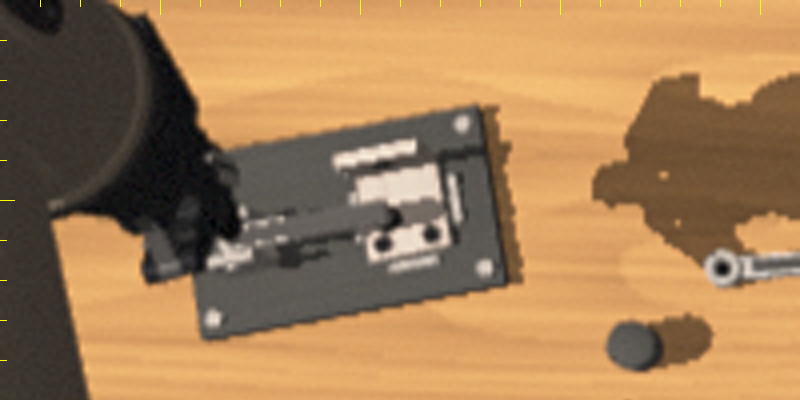

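step_arm(steps=[[-0.002, 0, 0.03, 0.167], [-0.002, 0, 0.06, 0.167], [-0.002, 0, 0.09, 0.167], [-0.002, 0, 0.115, 0.167], [-0.002, 0, 0.131, 0.167], [-0.002, 0, 0.131, 0.167], [-0.002, 0, 0.131, 0.167]])

```text
t: 2.7
eef_pos: [0.4843, 0.3013, 0.1007]
ee_rot: [0.63, 0.777, -0.0, -0.0]
ft_force: [0.3, -0.6, -0.5]
gripper_width: 0.0002
finger_force: 0.0
```

step_arm(steps=[[0.01, 0, 0, 0], [0.018, 0, 0, 0], [0.026, 0, 0, 0], [0.034, 0, 0, 0], [0.042, 0, 0, 0], [0.05, 0, 0, 0], [0.058, 0, 0, 0], [0.066, 0, 0, 0], [0.074, 0, 0, 0], [0.082, 0, 0, 0], [0.09, 0, 0, 0], [0.098, 0, 0, 0], [0.106, 0, 0, 0], [0.114, 0, 0, 0], [0.114, 0, 0, 0], [0.114, 0, 0, 0], [0.114, 0, 0, 0]])

```text
t: 4.4
eef_pos: [0.4608, 0.4124, 0.1003]
ee_rot: [0.63, 0.776, -0.0, 0.0]
ft_force: [-0.4, 0.5, 0.5]
gripper_width: -0.0002
finger_force: 0.0
```

step_arm(steps=[[0, 0, -0.03, 0], [0, 0, -0.07, 0], [0, 0, -0.11, 0], [0, 0, -0.15, 0], [0, 0, -0.15, 0], [0.1, 0, -0.15, 0], [0.15, 0, -0.15, 0], [0.15, 0, -0.15, 0], [0.15, 0, -0.15, 0], [0.15, 0, -0.15, 0]], jaw=0)

```text
t: 5.4
eef_pos: [0.4291, 0.5602, 0.2491]
ee_rot: [0.63, 0.777, -0.001, 0.0]
ft_force: [1.1, -1.6, -0.5]
gripper_width: 0.0854
finger_force: 0.0
```

```bash
python3 - <<'E'
from h import *
a=shot('top');b=shot('side');cv2.imwrite('pics/top2.png',a);cv2.imwrite('pics/side2.png',b)
o=np.zeros((600,800,3),np.uint8)
def put(c,x,y):
    c=c[:600-y,:800-x];o[y:y+c.shape[0],x:x+c.shape[1]]=c
put(crop(a,100,165,195,240,4),0,0);put(crop(b,215,130,300,212,4),400,0);put(crop(a,180,120,300,248,2),0,340);put(crop(b,200,170,400,280,2),400,340)
cv2.imwrite('pics/c2.png',o)
E
```

```text
(no output)
```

View pics/c2.png

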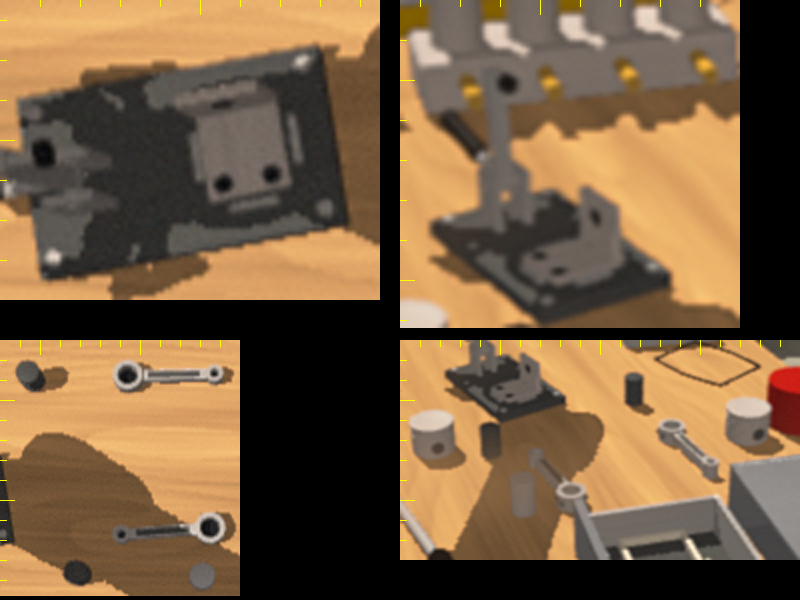

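The clamp is open. The bracket is in full view, with its upright's top face at about (156,189) and foot front corners at (153,215) and (173,211.5).

```bash
python3 - <<'E'
from h import *
f=[onz('top',153,215,.020),onz('top',173.2,211.5,.020)]
u=[onz('top',100+x/4,165+y/4,.064) for x,y in[(178,98),(272,80),(180,106),(276,93)]]
print(f,u)
d=f[0]-f[1];print(np.linalg.norm(d),np.degrees(np.arctan2(d[1],d[0])))
h=np.radians(12.1);ux=np.array([np.cos(h),np.sin(h)])
print('centre from foot',np.mean(f,0)[:2]+.03*ux,'upright from foot',np.mean(f,0)[:2]+.056*ux,'upright from top',np.mean(u,0))
up=np.mean(f,0)[:2]+.056*ux
print(toolgo((up[0],up[1],.2),12.1),toolgo((up[0],up[1],.03),12.1))
E
```

```text
[array([0.4656, 0.2853, 0.02  ]), array([0.4757, 0.2364, 0.02  ])] [array([0.5213, 0.2969, 0.064 ]), array([0.5339, 0.242 , 0.064 ]), array([0.5165, 0.2954, 0.064 ]), array([0.5261, 0.2391, 0.064 ])]
0.049932153969160994 101.66999547647069
centre from foot [0.4999835  0.26713856] upright from foot [0.52540586 0.27258864] upright from top [0.52445 0.26835 0.064  ]
[array([-0.2991,  0.0344,  0.0502]), 'tool-y heading 11.8', 'yaw units -0.0104'] [array([-0.299 ,  0.0345,  0.2202]), 'tool-y heading 11.8', 'yaw units -0.0104']
```

step_arm(steps=[[-0.05, 0.01, 0, 0], [-0.1, 0.02, 0, 0], [-0.15, 0.03, 0, 0], [-0.2, 0.034, 0, 0], [-0.25, 0.034, 0, 0], [-0.3, 0.034, 0, 0], [-0.3, 0.034, 0, 0], [-0.3, 0.034, 0.05, 0], [-0.3, 0.034, 0.1, 0], [-0.3, 0.034, 0.14, 0], [-0.3, 0.034, 0.17, 0], [-0.3, 0.034, 0.17, 0]])

```text
t: 6.7
eef_pos: [0.5229, 0.2708, 0.0772]
ee_rot: [0.631, 0.776, -0.003, -0.001]
ft_force: [-0.2, -0.6, 0.1]
gripper_width: 0.0853
finger_force: 0.0
```

```bash
python3 - <<'E'
from h import *
print(toolgo((.525,.271,.031),12.0))
a=shot('top');b=shot('side');cv2.imwrite('pics/top3.png',a);cv2.imwrite('pics/side3.png',b)
cv2.imwrite('pics/c3.png',np.hstack([crop(a,110,150,205,240,4),crop(b,225,140,320,230,4)]))
E
```

```text
[array([-0.0001,  0.0023,  0.0462]), 'tool-y heading 11.8', 'yaw units -0.0075']
```

View pics/c3.png

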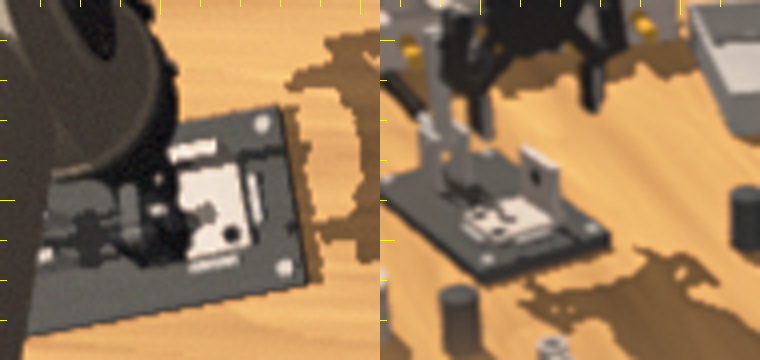

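The open fingers straddle the upright, so I'll descend and close.

step_arm(steps=[[0, 0.002, 0.015, 0], [0, 0.002, 0.03, 0], [0, 0.002, 0.045, 0], [0, 0.002, 0.045, 0], [0, 0.002, 0.045, 0]])

```text
t: 7.3
eef_pos: [0.5266, 0.2732, 0.035]
ee_rot: [0.63, 0.776, -0.0, -0.0]
ft_force: [0.9, -0.3, 0.1]
gripper_width: 0.0855
finger_force: 0.0
```

step_arm(steps=[[0, 0, 0, 0], [0, 0, 0, 0], [0, 0, 0, 0], [0, 0, 0, 0], [0, 0, 0, 0], [0, 0, 0, 0], [0, 0, 0, 0], [0, 0, 0, 0], [0, 0, 0, 0]], jaw=1)

```text
t: 8.2
eef_pos: [0.5268, 0.2736, 0.0355]
ee_rot: [0.63, 0.777, 0.0, -0.0]
ft_force: [-0.5, -0.2, 6.3]
gripper_width: 0.0071
finger_force: 59.1
```

step_arm(steps=[[0, 0, -0.01, 0], [0, 0, -0.03, 0], [0, 0, -0.06, 0], [0, 0, -0.1, 0], [0, 0, -0.14, 0], [0, 0, -0.14, 0]])

```text
t: 8.8
eef_pos: [0.5291, 0.2743, 0.1808]
ee_rot: [0.63, 0.776, 0.004, 0.001]
ft_force: [0.6, -0.6, -1.6]
gripper_width: 0.007
finger_force: 58.6
```

```bash
python3 - <<'E'
from h import *
b=np.array([.5285,-.2017]);h=np.radians(-6)
t=b+.026*np.array([np.cos(h),np.sin(h)])
print(t,toolgo((*t,.171),-6))
# drawer corners from the clear shot for refinement
E
```

```text
[ 0.55435757 -0.20441774] [array([-0.4738, -0.0736,  0.0078]), 'tool-y heading 11.9', 'yaw units 0.6231']
```

step_arm(steps=[[-0.045, -0.007, 0, 0.06], [-0.09, -0.014, 0, 0.12], [-0.135, -0.021, 0, 0.18], [-0.18, -0.028, 0, 0.24], [-0.225, -0.035, 0, 0.3], [-0.27, -0.042, 0, 0.36], [-0.315, -0.049, 0, 0.42], [-0.36, -0.056, 0, 0.48], [-0.405, -0.063, 0, 0.54], [-0.45, -0.07, 0, 0.6], [-0.474, -0.074, 0, 0.623], [-0.474, -0.074, 0, 0.623], [-0.474, -0.074, 0, 0.623], [-0.474, -0.074, 0, 0.623], [-0.474, -0.074, 0, 0.623]])

```text
t: 10.3
eef_pos: [0.5521, -0.2044, 0.1753]
ee_rot: [0.742, 0.67, 0.0, -0.0]
ft_force: [0.5, 0.1, -1.4]
gripper_width: 0.0067
finger_force: 58.6
```

```bash
python3 - <<'E'
from h import *
print(toolgo((.5544,-.2044,.08),-6))
a=shot('top');b=shot('side');cv2.imwrite('pics/top4.png',a);cv2.imwrite('pics/side4.png',b)
o=np.zeros((600,800,3),np.uint8)
def put(c,x,y):
    c=c[:600-y,:800-x];o[y:y+c.shape[0],x:x+c.shape[1]]=c
put(crop(a,320,145,470,260,3),0,0);put(crop(b,270,180,420,360,3),450,0);put(crop(a,220,120,320,240,2),0,350)
cv2.imwrite('pics/c4.png',o)
E
```

```text
[array([0.0002, 0.0023, 0.0952]), 'tool-y heading -5.9', 'yaw units 0.0046']
```

View pics/c4.png

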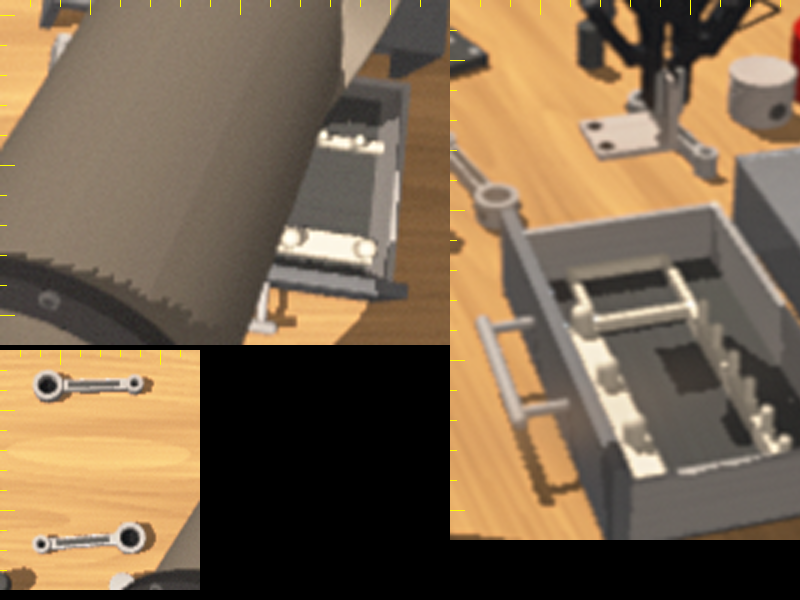

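```bash
python3 - <<'E'
from h import *
for p in[(316,288.3),(350,284),(344,269.3)]:print(onz('side',*p,.022))
print([proj('side',p) for p in[(.4874,-.23,.022),(.5648,-.2381,.022),(.5687,-.1738,.022),(.4929,-.1647,.022)]])
E
```

```text
[ 0.482  -0.2365  0.022 ]
[ 0.559  -0.2495  0.022 ]
[ 0.5712 -0.1932  0.022 ]
[array([317.1, 286.1]), array([350.1, 280.6]), array([339.5, 265.1]), array([308.4, 269.8])]
```

```bash
python3 - <<'E'
from h import *
s=state();h=np.radians(-5.9);ux=np.array([np.cos(h),np.sin(h),0]);uy=np.array([-ux[1],ux[0],0])
c=s['eef_pos']-.026*ux;c[2]-=.0155  # foot top
for i,j in[(-30,25),(-30,-25),(30,-25)]:
    q=proj('side',c+i/1e3*ux+j/1e3*uy);print(q,'crop',450+3*(q[0]-270),3*(q[1]-180))
E
```

```text
[312.6 219.9] crop 577.8000000000001 119.70000000000002
[319.4 231.1] crop 598.1999999999999 153.29999999999998
[346.2 227.2] crop 678.5999999999999 141.59999999999997
```

step_arm(steps=[[0, 0.002, 0.03, 0], [0, 0.002, 0.06, 0], [0, 0.002, 0.09, 0], [0, 0.002, 0.115, 0], [0, 0.002, 0.12, 0], [0, 0.002, 0.12, 0], [0, 0.002, 0.12, 0]])

```text
t: 11.1
eef_pos: [0.5547, -0.206, 0.0565]
ee_rot: [0.743, 0.669, 0.0, 0.001]
ft_force: [-0.2, -0.1, -2.3]
gripper_width: 0.0072
finger_force: 58.6
```

```bash
python3 - <<'E'
from h import *
print(toolgo((.5544,-.2044,.0335),-6))
b=shot('side');cv2.imwrite('pics/side5.png',b);cv2.imwrite('pics/c5.png',crop(b,280,220,400,320,6))
s=state();h=np.radians(-5.9);ux=np.array([np.cos(h),np.sin(h),0]);uy=np.array([-ux[1],ux[0],0])
c=s['eef_pos']-.026*ux;c[2]-=.0155
for i,j in[(-30,25),(-30,-25),(30,-25)]:
    q=proj('side',c+i/1e3*ux+j/1e3*uy);print(q,'crop',6*(q[0]-280),6*(q[1]-220))
E
```

```text
[array([ 0.0015, -0.0004,  0.023 ]), 'tool-y heading -6.0', 'yaw units 0.0017']
[313.6 264.6] crop 201.60000000000014 267.60000000000014
[320.1 277. ] crop 240.60000000000014 342.0
[345.6 272.8] crop 393.60000000000014 316.80000000000007
```

View pics/c5.png

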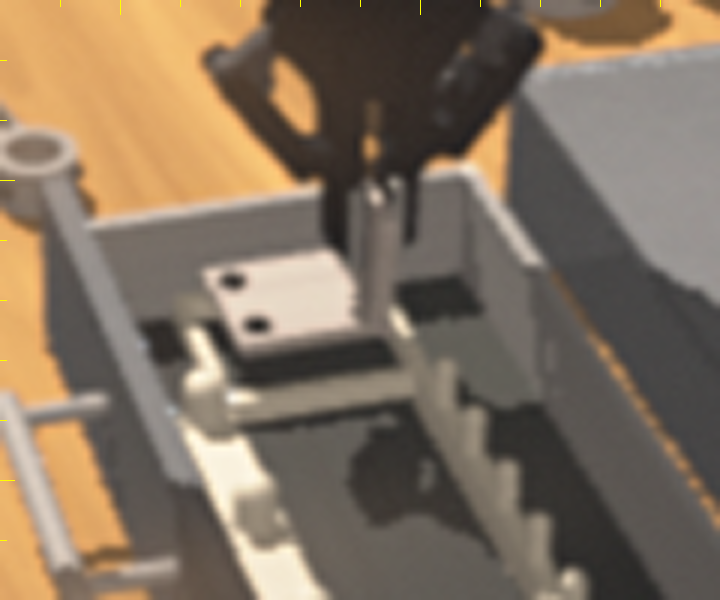

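```bash
python3 - <<'E'
from h import *
b=cv2.imread('pics/side5.png').astype(int)
for u in(325,330,335,340):print(u,[(v,b[v,u,2]) for v in range(276,294)])
print('bay near rib top at obs-1.6:')
for u in(325,330,335,340):
    print(u,[onz('side',u,v-1.6,.022) for v in (284,288)])
t=cv2.imread('pics/top0.png').astype(int)
for u in(345,352):print('top col',u,[(v,t[v,u,2]) for v in range(174,215)])
for v in(188,196,204):print('top row',v,[(u,t[v,u,2]) for u in range(330,372)])
E
```

```text
325 [(276, np.int64(187)), (277, np.int64(138)), (278, np.int64(102)), (279, np.int64(63)), (280, np.int64(48)), (281, np.int64(49)), (282, np.int64(49)), (283, np.int64(54)), (284, np.int64(89)), (285, np.int64(133)), (286, np.int64(149)), (287, np.int64(151)), (288, np.int64(148)), (289, np.int64(125)), (290, np.int64(70)), (291, np.int64(63)), (292, np.int64(94)), (293, np.int64(101))]
330 [(276, np.int64(145)), (277, np.int64(109)), (278, np.int64(67)), (279, np.int64(46)), (280, np.int64(49)), (281, np.int64(48)), (282, np.int64(50)), (283, np.int64(80)), (284, np.int64(130)), (285, np.int64(146)), (286, np.int64(150)), (287, np.int64(152)), (288, np.int64(136)), (289, np.int64(77)), (290, np.int64(59)), (291, np.int64(89)), (292, np.int64(99)), (293, np.int64(99))]
335 [(276, np.int64(112)), (277, np.int64(72)), (278, np.int64(48)), (279, np.int64(49)), (280, np.int64(47)), (281, np.int64(49)), (282, np.int64(76)), (283, np.int64(125)), (284, np.int64(143)), (285, np.int64(150)), (286, np.int64(154)), (287, np.int64(139)), (288, np.int64(82)), (289, np.int64(48)), (290, np.int6
[... 4581 characters left out ...]
)), (339, np.int64(42)), (340, np.int64(48)), (341, np.int64(48)), (342, np.int64(44)), (343, np.int64(44)), (344, np.int64(43)), (345, np.int64(59)), (346, np.int64(86)), (347, np.int64(88)), (348, np.int64(87)), (349, np.int64(90)), (350, np.int64(88)), (351, np.int64(88)), (352, np.int64(87)), (353, np.int64(85)), (354, np.int64(86)), (355, np.int64(87)), (356, np.int64(89)), (357, np.int64(89)), (358, np.int64(86)), (359, np.int64(88)), (360, np.int64(104)), (361, np.int64(190)), (362, np.int64(250)), (363, np.int64(246)), (364, np.int64(91)), (365, np.int64(46)), (366, np.int64(88)), (367, np.int64(92)), (368, np.int64(88)), (369, np.int64(89)), (370, np.int64(87)), (371, np.int64(91))]
```

```bash
python3 - <<'E'
from h import *
h=np.radians(-6);ux=np.array([np.cos(h),np.sin(h)]);uy=np.array([-ux[1],ux[0]])
e=onz('top',362.6,196,.022)[:2];s=np.array([.5206,-.226])
print(e,'lateral top',e@uy,'side',s@uy, 'bay lat from top',e@uy+.031,'old',np.array([.5285,-.2017])@uy)
f=onz('top',352,209.6,.022)[:2];k=onz('top',352,181.2,.022)[:2];print('front/back inner',f@ux,k@ux,'centre',(f+k)@ux/2,'old',np.array([.5285,-.2017])@ux)
p=state()['eef_pos'][:2];print('tcp foot centre lat,x',p@uy,p@ux-.026)
E
```

```text
[ 0.5283 -0.2305] lateral top -0.17401490973808567 side -0.17034443037608937 bay lat from top -0.14301490973808567 old -0.14535177345882586
front/back inner 0.5120627210666144 0.5831083195074853 centre 0.5475855202870499 old 0.5466882127432181
tcp foot centre lat,x -0.1468877600113516 0.5472655679191368
```

step_arm(steps=[[0.005, 0, 0, 0], [0.005, 0, 0, 0], [0.005, 0, 0.006, 0], [0.005, 0, 0.012, 0], [0.005, 0, 0.018, 0], [0.005, 0, 0.022, 0], [0.005, 0, 0.022, 0], [0.005, 0, 0.022, 0]])

```text
t: 11.95
eef_pos: [0.5554, -0.2011, 0.0335]
ee_rot: [0.743, 0.669, 0.0, 0.001]
ft_force: [2.8, 0.7, 5.4]
gripper_width: 0.007
finger_force: 59.8
```

step_arm(steps=[[0, 0, 0, 0], [0, 0, 0, 0], [0, 0, 0, 0], [0, 0, 0, 0], [0, 0, 0, 0]], jaw=0.6)

```text
t: 12.45
eef_pos: [0.5544, -0.2009, 0.0332]
ee_rot: [0.743, 0.669, -0.0, -0.0]
ft_force: [0.2, -0.2, -1.0]
gripper_width: 0.0342
finger_force: 0.0
```

step_arm(steps=[[0, 0, -0.02, 0], [0, 0, -0.05, 0], [0, 0, -0.09, 0], [0, 0, -0.13, 0], [0, 0, -0.17, 0], [0, 0, -0.17, 0], [0.1, 0, -0.17, 0], [0.2, 0, -0.17, 0], [0.25, 0, -0.17, 0], [0.3, 0, -0.17, 0], [0.3, 0, -0.17, 0], [0.3, 0, -0.17, 0], [0.3, 0, -0.17, 0], [0.3, 0, -0.17, 0]])

```text
t: 13.85
eef_pos: [0.5854, 0.0987, 0.2029]
ee_rot: [0.742, 0.67, -0.0, -0.0]
ft_force: [-0.6, -1.1, -0.7]
gripper_width: 0.0339
finger_force: 0.0
```

```bash
python3 - <<'E'
from h import *
s=state();print(s['eef_pos'],s['gripper_width'])
a=shot('top');b=shot('side');cv2.imwrite('pics/top6.png',a);cv2.imwrite('pics/side6.png',b)
o=np.zeros((600,800,3),np.uint8)
def put(c,x,y):
    c=c[:600-y,:800-x];o[y:y+c.shape[0],x:x+c.shape[1]]=c
put(crop(a,320,145,470,260,3),0,0);put(crop(b,270,210,380,330,3),460,0);put(crop(a,190,120,320,240,2),0,350);put(crop(b,200,170,400,280,2),400,380)
cv2.imwrite('pics/c6.png',o)
E
```

```text
[0.58537658 0.09868565 0.20286015] 0.03388384621565797
```

View pics/c6.png

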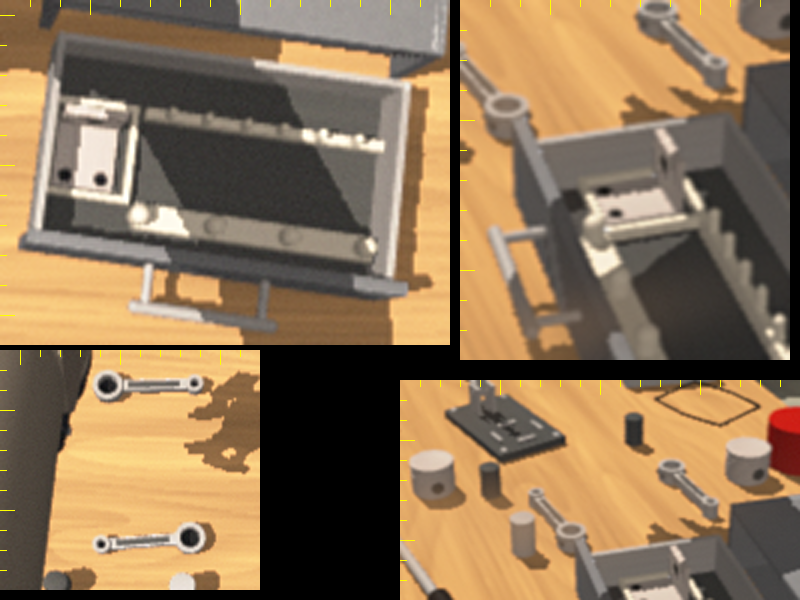

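The bracket is flat in the bay (foot around (343,195) in the top view), and both rods are where they were. Rod B goes first, into cradle 3; rod A then goes into cradle 1.

```bash
python3 - <<'E'
from h import *
print(toolgo((.473,.0103,.06),5.6),state()['qpos'].round(2))
P=np.array([onz('top',*p,.045)[:2] for p in[(366,217),(392.3,220),(417.3,224),(441.7,227.7)]])
h=np.radians(-6);ux=np.array([np.cos(h),np.sin(h)]);uy=np.array([-ux[1],ux[0]])
print('lat',P@uy,'x',P@ux)
E
```

```text
[array([-0.0972, -0.1028,  0.1433]), 'tool-y heading -6.0', 'yaw units -0.4062'] [-0.76  0.37  0.62  1.85 -0.25  1.   -0.14]
lat [-0.18402997 -0.24804492 -0.30903927 -0.36856812] x [0.49534995 0.49664845 0.4951157  0.49413277]
```

step_arm(steps=[[-0.05, -0.05, 0, -0.2], [-0.097, -0.1, 0, -0.406], [-0.097, -0.103, 0, -0.406], [-0.097, -0.103, 0.04, -0.406], [-0.097, -0.103, 0.08, -0.406], [-0.097, -0.103, 0.12, -0.406], [-0.097, -0.103, 0.143, -0.406], [-0.097, -0.103, 0.143, -0.406], [-0.097, -0.103, 0.143, -0.406]])

```text
t: 14.85
eef_pos: [0.4731, 0.0104, 0.0609]
ee_rot: [0.672, 0.74, -0.0, 0.0]
ft_force: [0.9, 0.4, -0.2]
gripper_width: 0.0343
finger_force: 0.0
```

```bash
python3 - <<'E'
from h import *
print(toolgo((.473,.0103,.004),5.6))
a=shot('top');b=shot('side');cv2.imwrite('pics/c7.png',np.hstack([crop(a,220,120,320,260,4),crop(b,230,200,330,340,4)]))
E
```

```text
[array([-0.0001, -0.0001,  0.0569]), 'tool-y heading 5.5', 'yaw units -0.0021']
```

View pics/c7.png

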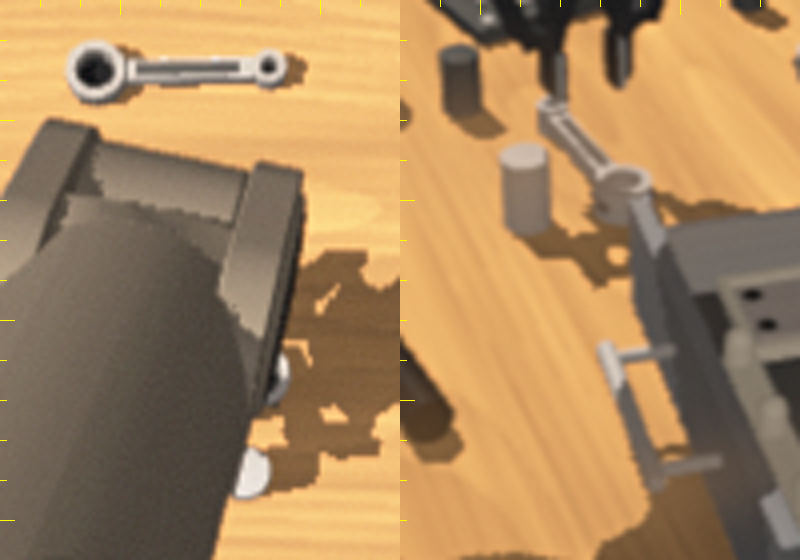

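step_arm(steps=[[0, 0, 0.02, 0], [0, 0, 0.035, 0], [0, 0, 0.046, 0], [0, 0, 0.052, 0], [0, 0, 0.056, 0], [0, 0, 0.056, 0], [0, 0, 0.056, 0]])

```text
t: 15.65
eef_pos: [0.4734, 0.0117, 0.0047]
ee_rot: [0.671, 0.741, 0.0, 0.0]
ft_force: [-0.1, -1.1, -0.2]
gripper_width: 0.0343
finger_force: 0.0
```

step_arm(steps=[[0, 0, 0, 0], [0, 0, 0, 0], [0, 0, 0, 0], [0, 0, 0, 0], [0, 0, 0, 0], [0, 0, 0, 0]], jaw=1)

```text
t: 16.25
eef_pos: [0.4734, 0.0118, 0.0049]
ee_rot: [0.671, 0.741, 0.0, 0.0]
ft_force: [-2.2, -0.3, 11.6]
gripper_width: 0.0126
finger_force: 58.7
```

step_arm(steps=[[0, 0, -0.01, 0], [0, 0, -0.03, 0], [0, 0, -0.07, 0], [0, 0, -0.11, 0], [0, 0, -0.14, 0], [0, 0, -0.14, 0], [0, 0, -0.14, 0]])

```text
t: 16.95
eef_pos: [0.4731, 0.0121, 0.1449]
ee_rot: [0.671, 0.741, 0.001, 0.0]
ft_force: [0.1, -0.6, -1.3]
gripper_width: 0.0123
finger_force: 59.6
```

```bash
python3 - <<'E'
from h import *
h=np.radians(-6);ux=np.array([np.cos(h),np.sin(h)]);uy=np.array([-ux[1],ux[0]])
for n,l in(('c3',-.338),('c1',-.214)):
    t=.546*ux+l*uy;print(n,t.round(4),toolgo((*t,.145),None))
s=state();print(s['eef_pos'],s['qpos'].round(2))
b=shot('side');cv2.imwrite('pics/c8.png',crop(b,220,120,330,260,4))
E
```

```text
c3 [ 0.5077 -0.3932] [array([-0.4068, -0.0059, -0.0005]), 'tool-y heading 5.7']
c1 [ 0.5206 -0.2699] [array([-0.2854,  0.0193, -0.0004]), 'tool-y heading 5.7']
[0.47314021 0.01214632 0.14490249] [-0.72  0.24  0.65  2.16 -0.2   0.8   0.15]
```

View pics/c8.png

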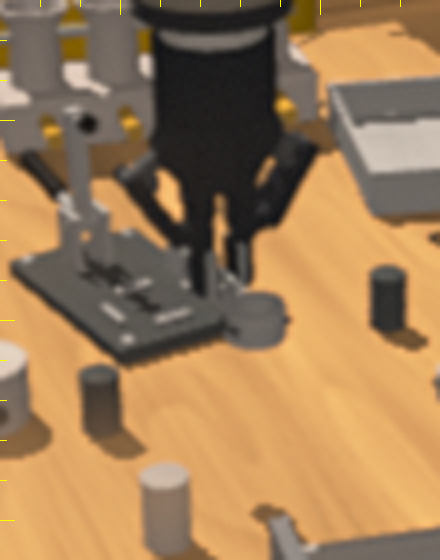

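step_arm(steps=[[-0.04, 0, 0, 0.15], [-0.08, 0, 0, 0.3], [-0.12, 0, 0, 0.45], [-0.16, 0, 0, 0.6], [-0.2, 0, 0, 0.75], [-0.24, 0, 0, 0.9], [-0.28, 0, 0, 1], [-0.32, 0, 0, 1], [-0.36, 0, 0, 1], [-0.4, 0, 0, 1], [-0.407, -0.006, 0, 1], [-0.407, -0.006, 0, 1]])

```text
t: 18.2
eef_pos: [0.5051, -0.3955, 0.1426]
ee_rot: [0.835, 0.551, -0.001, -0.001]
ft_force: [-0.3, 0.1, -2.3]
gripper_width: 0.0127
finger_force: 59.6
```

step_arm(steps=[[0, 0, 0, 0.3], [0, 0, 0, 0.6], [0, 0, 0, 0.9], [0, 0, 0, 1], [0, 0, 0, 1]])

```text
t: 18.7
eef_pos: [0.5075, -0.3919, 0.1432]
ee_rot: [0.944, 0.329, -0.001, -0.001]
ft_force: [0.0, 0.4, -2.4]
gripper_width: 0.0123
finger_force: 59.6
```

step_arm(steps=[[0, 0, 0, 0.3], [0, 0, 0, 0.6], [0, 0, 0, 0.9], [0, 0, 0, 1], [0, 0, 0, 1]])

```text
t: 19.2
eef_pos: [0.5075, -0.3927, 0.1436]
ee_rot: [0.996, 0.086, -0.001, -0.0]
ft_force: [0.5, 0.2, -2.2]
gripper_width: 0.0124
finger_force: 59.6
```

step_arm(steps=[[0, 0, 0, 0.2], [0, 0, 0, 0.4], [0, 0, 0, 0.55], [0, 0, 0, 0.55], [0, 0, 0, 0.55]])

```text
t: 19.7
eef_pos: [0.5074, -0.3934, 0.1441]
ee_rot: [0.999, -0.05, -0.0, -0.0]
ft_force: [0.5, -0.2, -2.7]
gripper_width: 0.0125
finger_force: 59.6
```

```bash
python3 - <<'E'
from h import *
h=np.radians(-6);ux=np.array([np.cos(h),np.sin(h)]);uy=np.array([-ux[1],ux[0]])
t=.5475*ux-.338*uy;print(t.round(4),toolgo((*t,.06),-96),state()['qpos'].round(2))
E
```

```text
[ 0.5092 -0.3934] [array([ 0.0018, -0.0002,  0.0841]), 'tool-y heading -95.8', 'yaw units 0.0079'] [-0.15  0.71  1.05  1.8  -0.71  1.06 -0.5 ]
```

step_arm(steps=[[0.002, 0, 0.03, 0.008], [0.002, 0, 0.06, 0.008], [0.002, 0, 0.085, 0.008], [0.002, 0, 0.085, 0.008], [0.002, 0, 0.085, 0.008]])

```text
t: 20.2
eef_pos: [0.5092, -0.3943, 0.06]
ee_rot: [0.999, -0.054, -0.0, 0.0]
ft_force: [0.8, -0.6, -1.8]
gripper_width: 0.0124
finger_force: 59.5
```

```bash
python3 - <<'E'
from h import *
h=np.radians(-6);ux=np.array([np.cos(h),np.sin(h)]);uy=np.array([-ux[1],ux[0]])
t=.5475*ux-.338*uy;print(toolgo((*t,.028),-96))
a=shot('top');b=shot('side');cv2.imwrite('pics/top9.png',a);cv2.imwrite('pics/side9.png',b);cv2.imwrite('pics/c9.png',np.hstack([crop(b,295,230,420,360,4),crop(a,390,150,465,280,4)]))
E
```

```text
[array([-0.0002, -0.0009,  0.032 ]), 'tool-y heading -96.2', 'yaw units -0.0062']
```

View pics/c9.png

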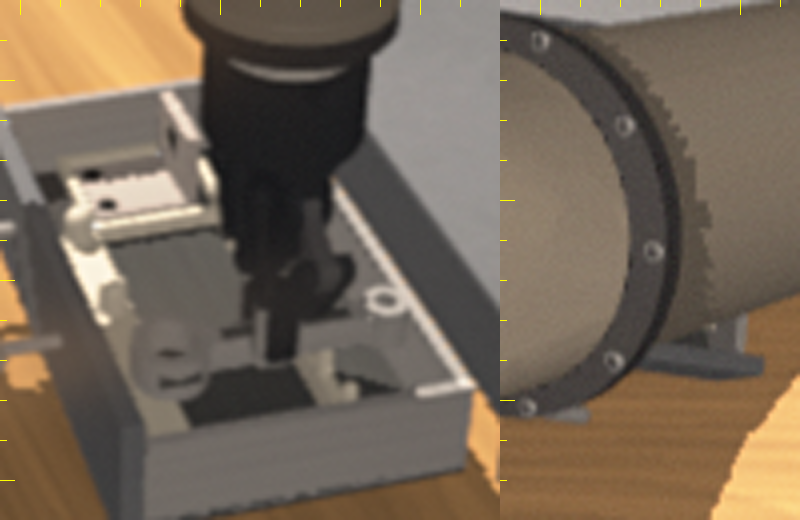

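```bash
python3 - <<'E'
from h import *
h=np.radians(-6);ux=np.array([np.cos(h),np.sin(h)]);uy=np.array([-ux[1],ux[0]])
k=lambda q:((q-np.array([295,230]))*4).round(0)
for i in range(4):
    t=.4965*ux+(-.1844-.062*i+.0015)*uy;print('post',i,k(proj('side',(*t,.045))))
t=state()['eef_pos'][:2]-.0513*ux;print('big end centre top now',k(proj('side',(*t,.078))),'hole')
t=state()['eef_pos'][:2]+.0587*ux;print('small end top now',k(proj('side',(*t,.078))))
E
```

```text
post 0 [ 70. 200.]
post 1 [104. 268.]
post 2 [141. 344.]
post 3 [182. 428.]
big end centre top now [165. 333.] hole
small end top now [381. 294.]
```

```bash
python3 - <<'E'
from h import *
h=np.radians(-6);ux=np.array([np.cos(h),np.sin(h)]);uy=np.array([-ux[1],ux[0]])
for a,b in[((366,217),(314.3,286)),((392.3,220),(322.7,304.3)),((417.3,224),(332.3,324))]:
    b=(b[0]-1.2,b[1]-1.4)
    p,g=tri(a,b);print(p,round(g,4),'lat',(p[:2]@uy).round(4),'x',(p[:2]@ux).round(4))
# robot-vs-top check: use bracket upright/foot holes in bay vs top6 (foot centre commanded)
p=np.array([.5554,-.2011]);print('bracket placed foot centre lat',p@uy,'x',p@ux-.026)
a=cv2.imread('pics/top6.png');cv2.imwrite('pics/c10.png',np.hstack([crop(a,325,170,375,220,8),crop(cv2.imread('pics/side6.png'),295,255,345,305,8)]))
E
```

```text
[ 0.4747 -0.2369  0.0343] 0.0002 lat -0.186 x 0.4969
[ 0.4683 -0.301   0.0339] 0.002 lat -0.2504 x 0.4972
[ 0.4613 -0.3629  0.0328] 0.0001 lat -0.3127 x 0.4967
bracket placed foot centre lat -0.14194324465970504 x 0.5473781346506641
```

View pics/c10.png

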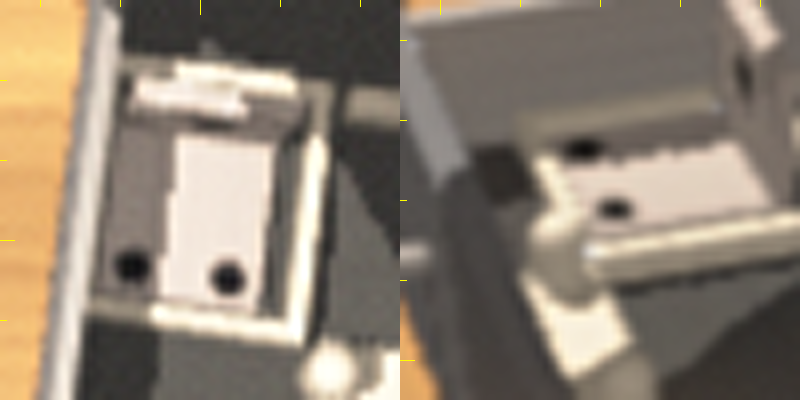

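step_arm(steps=[[0, 0.001, 0, 0], [0, 0.001, 0.006, 0], [0, 0.001, 0.012, 0], [0, 0.001, 0.018, 0], [0, 0.001, 0.023, 0], [0, 0.001, 0.027, 0], [0, 0.001, 0.03, 0], [0, 0.001, 0.031, 0], [0, 0.001, 0.031, 0]])

```text
t: 21.2
eef_pos: [0.5097, -0.3951, 0.0289]
ee_rot: [0.999, -0.055, 0.0, -0.0]
ft_force: [-0.1, 3.2, 10.3]
gripper_width: 0.0123
finger_force: 61.1
```

step_arm(steps=[[0, 0, 0, 0], [0, 0, 0, 0], [0, 0, 0, 0], [0, 0, 0, 0], [0, 0, 0, 0]], jaw=0.6)

```text
t: 21.7
eef_pos: [0.5092, -0.3951, 0.0283]
ee_rot: [0.999, -0.055, -0.0, 0.0]
ft_force: [-0.2, 0.3, -0.1]
gripper_width: 0.0338
finger_force: 0.0
```

step_arm(steps=[[0, 0, -0.02, 0], [0, 0, -0.05, 0], [0, 0, -0.09, 0], [0, 0, -0.13, 0], [0, 0, -0.17, 0], [0, 0, -0.17, 0], [0, -0.1, -0.17, -0.3], [0, -0.15, -0.17, -0.6], [0, -0.2, -0.17, -1], [0, -0.25, -0.17, -1], [0, -0.3, -0.17, -1], [0, -0.35, -0.17, -1], [0, -0.4, -0.17, -1], [0, -0.4, -0.17, -1], [0, -0.4, -0.17, -1]])

```text
t: 23.2
eef_pos: [0.5535, 0.0098, 0.1985]
ee_rot: [0.98, 0.199, -0.0, -0.001]
ft_force: [-0.7, 0.2, -0.1]
gripper_width: 0.0342
finger_force: 0.0
```

```bash
python3 - <<'E'
from h import *
a=shot('top');b=shot('side');cv2.imwrite('pics/top11.png',a);cv2.imwrite('pics/side11.png',b)
o=np.zeros((600,800,3),np.uint8)
def put(c,x,y):
    c=c[:600-y,:800-x];o[y:y+c.shape[0],x:x+c.shape[1]]=c
put(crop(a,320,145,470,260,3),0,0);put(crop(b,290,230,410,360,3),440,0);put(crop(a,190,120,320,240,2),0,350);put(crop(b,200,170,400,280,2),400,400)
cv2.imwrite('pics/c11.png',o);print(toolgo((.671,.021,.06),3),state()['eef_pos'])
E
```

```text
[array([0.1158, 0.0292, 0.1389]), 'tool-y heading -67.5', 'yaw units -2.4598'] [0.55280926 0.00360116 0.1989179 ]
```

View pics/c11.png

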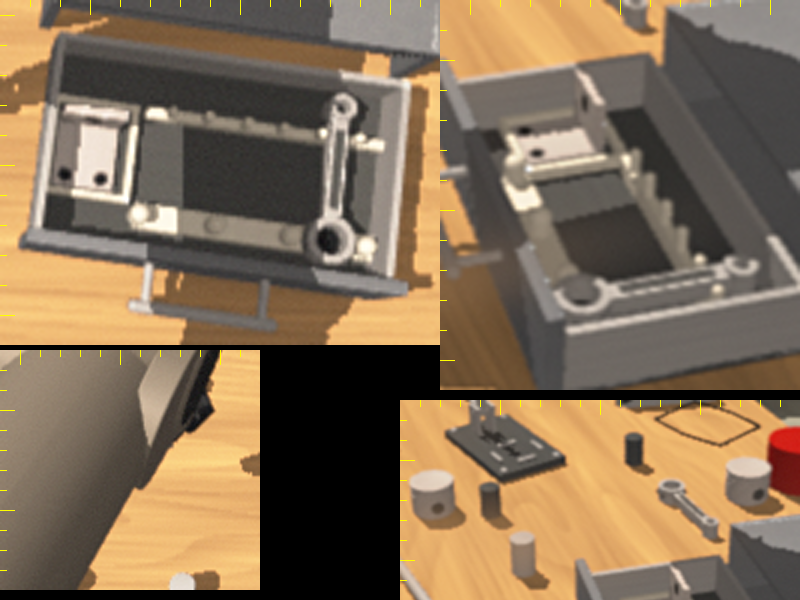

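Rod B is seated in cradle 3 (big end at (430,225) in the top view). The picture budget is used up, so from here I'll check numerically. First, whether rod A has moved.

```bash
python3 - <<'E'
from h import *
a=cv2.imread('pics/side6.png');c=cv2.imread('pics/side11.png');n=cv2.imread('pics/side0.png')
def m(i):
    r=i[202:245,320:368].astype(int);k=((r.max(2)-r.min(2)<38)&(r.mean(2)>85)).astype(np.uint8)
    k_,l,s,ct=cv2.connectedComponentsWithStats(k);j=1+s[1:,4].argmax();return s[j],ct[j].round(1)
print(m(n),m(a),m(c))
E
```

```text
(array([  9,   8,  30,  30, 295], dtype=int32), array([23.3, 21. ])) (array([  9,   8,  30,  30, 294], dtype=int32), array([23.2, 20.9])) (array([  9,   8,  30,  30, 292], dtype=int32), array([23.2, 20.9]))
```

step_arm(steps=[[0.04, 0.01, 0, -0.25], [0.08, 0.02, 0, -0.5], [0.116, 0.029, 0, -0.75], [0.116, 0.029, 0, -1], [0.116, 0.029, 0, -1], [0.116, 0.029, 0, -1]])

```text
t: 23.9
eef_pos: [0.6706, 0.0178, 0.1989]
ee_rot: [0.904, 0.428, 0.0, 0.0]
ft_force: [-0.3, 0.1, 0.3]
gripper_width: 0.0343
finger_force: 0.0
```

step_arm(steps=[[0, 0, 0, -0.25], [0, 0, 0, -0.5], [0, 0, 0, -0.75], [0, 0, 0, -1], [0, 0, 0, -1]])

```text
t: 24.4
eef_pos: [0.6705, 0.0192, 0.1989]
ee_rot: [0.768, 0.64, 0.0, -0.0]
ft_force: [-0.6, 0.1, 0.6]
gripper_width: 0.0343
finger_force: 0.0
```

step_arm(steps=[[0, 0, 0, -0.25], [0, 0, 0, -0.46], [0, 0, 0.05, -0.46], [0, 0, 0.09, -0.46], [0, 0, 0.12, -0.46], [0, 0, 0.12, -0.46], [0, 0, 0.12, -0.46]])

```text
t: 25.1
eef_pos: [0.6712, 0.0193, 0.0791]
ee_rot: [0.691, 0.723, -0.0, 0.0]
ft_force: [0.1, -0.0, 1.2]
gripper_width: 0.0339
finger_force: 0.0
```

```bash
python3 - <<'E'
from h import *
print(toolgo((.6712,.021,.0047),2.8),state()['qpos'].round(2))
b=shot('side');cv2.imwrite('pics/side12.png',b)
def m(i):
    r=i[202:245,320:368].astype(int);k=((r.max(2)-r.min(2)<38)&(r.mean(2)>85)).astype(np.uint8)
    k_,l,s,ct=cv2.connectedComponentsWithStats(k);j=1+s[1:,4].argmax();return s[j],ct[j].round(1)
print(m(b))
E
```

```text
[array([0.0018, 0.0001, 0.0744]), 'tool-y heading 2.6', 'yaw units -0.0058'] [-0.57  0.67  0.63  1.76 -0.49  0.88  0.33]
(array([  9,   8,  30,  30, 289], dtype=int32), array([23.3, 21.1]))
```

step_arm(steps=[[0.002, 0, 0.025, -0.006], [0.002, 0, 0.045, -0.006], [0.002, 0, 0.06, -0.006], [0.002, 0, 0.068, -0.006], [0.002, 0, 0.074, -0.006], [0.002, 0, 0.074, -0.006], [0.002, 0, 0.074, -0.006]])

```text
t: 25.85
eef_pos: [0.6715, 0.0218, 0.005]
ee_rot: [0.688, 0.725, 0.0, 0.0]
ft_force: [-0.6, 0.3, 0.4]
gripper_width: 0.0343
finger_force: 0.0
```

step_arm(steps=[[0, 0, 0, 0], [0, 0, 0, 0], [0, 0, 0, 0], [0, 0, 0, 0], [0, 0, 0, 0], [0, 0, 0, 0]], jaw=1)

```text
t: 26.45
eef_pos: [0.6717, 0.0219, 0.0052]
ee_rot: [0.688, 0.726, 0.001, 0.0]
ft_force: [-0.5, 1.2, 6.5]
gripper_width: 0.0122
finger_force: 59.4
```

step_arm(steps=[[0, 0, -0.01, 0], [0, 0, -0.03, 0], [0, 0, -0.07, 0], [0, 0, -0.11, 0], [0, 0, -0.14, 0], [0, 0, -0.17, 0], [0, 0, -0.17, 0], [0, 0, -0.17, 0]])

```text
t: 27.25
eef_pos: [0.671, 0.0221, 0.175]
ee_rot: [0.688, 0.726, 0.001, 0.0]
ft_force: [0.4, 0.1, -3.6]
gripper_width: 0.0125
finger_force: 58.9
```

```bash
python3 - <<'E'
from h import *
h=np.radians(-6);ux=np.array([np.cos(h),np.sin(h)]);uy=np.array([-ux[1],ux[0]])
t=.5465*ux-.217*uy;print(t,toolgo((*t,.175)),state()['qpos'].round(2))
E
```

```text
[ 0.52082354 -0.27293606] [array([-0.2867, -0.1657, -0.0003]), 'tool-y heading 3.0'] [-0.62  0.56  0.71  1.7  -0.41  1.04  0.28]
```

step_arm(steps=[[-0.04, -0.02, 0, -0.14], [-0.08, -0.045, 0, -0.28], [-0.12, -0.07, 0, -0.42], [-0.16, -0.09, 0, -0.56], [-0.2, -0.115, 0, -0.7], [-0.24, -0.14, 0, -0.84], [-0.28, -0.16, 0, -1], [-0.287, -0.166, 0, -1], [-0.287, -0.166, 0, -1], [-0.287, -0.166, 0, -1]])

```text
t: 28.25
eef_pos: [0.5205, -0.2725, 0.1735]
ee_rot: [0.487, 0.873, 0.0, -0.001]
ft_force: [0.6, 0.1, -2.2]
gripper_width: 0.0123
finger_force: 59.0
```

step_arm(steps=[[0, 0, 0, -0.25], [0, 0, 0, -0.5], [0, 0, 0, -0.75], [0, 0, 0, -1], [0, 0, 0, -1]])

```text
t: 28.75
eef_pos: [0.5212, -0.2718, 0.1739]
ee_rot: [0.254, 0.967, 0.0, -0.0]
ft_force: [0.4, -0.4, -2.8]
gripper_width: 0.0126
finger_force: 59.0
```

step_arm(steps=[[0, 0, 0, -0.25], [0, 0, 0, -0.5], [0, 0, 0, -0.75], [0, 0, 0, -0.83], [0, 0, 0, -0.83], [0, 0, 0, -0.83]])

```text
t: 29.35
eef_pos: [0.5208, -0.2727, 0.1741]
ee_rot: [0.053, 0.999, 0.0, -0.0]
ft_force: [0.4, -0.3, -1.8]
gripper_width: 0.0122
finger_force: 59.0
```

```bash
python3 - <<'E'
from h import *
h=np.radians(-6);ux=np.array([np.cos(h),np.sin(h)]);uy=np.array([-ux[1],ux[0]])
t=.5452*ux-.217*uy;print(t,toolgo((*t,.06),84),state()['qpos'].round(2))
# drawer unmoved & rod B still seated: compare with earlier side view
b=shot('side').astype(int);a=cv2.imread('pics/side11.png').astype(int)
d=np.abs(b-a).mean(2);print('diff near drawer front/handle',d[295:350,320:345].mean(),d[290:345,290:312].mean())
E
```

```text
[ 0.51953066 -0.27280017] [array([ 0.0012, -0.0002,  0.1141]), 'tool-y heading 83.9', 'yaw units -0.0022'] [ 0.03  0.37  0.44  1.88 -0.19  0.93  2.01]
diff near drawer front/handle 22.379636363636365 33.662809917355375
```

step_arm(steps=[[0.001, 0, 0.04, 0], [0.001, 0, 0.08, 0], [0.001, 0, 0.11, 0], [0.001, 0, 0.114, 0], [0.001, 0, 0.114, 0]])

```text
t: 29.9
eef_pos: [0.5194, -0.2733, 0.0602]
ee_rot: [0.052, 0.999, -0.0, -0.001]
ft_force: [0.5, -0.9, -1.9]
gripper_width: 0.0122
finger_force: 58.9
```

```bash
python3 - <<'E'
from h import *
h=np.radians(-6);ux=np.array([np.cos(h),np.sin(h)]);uy=np.array([-ux[1],ux[0]])
t=.5452*ux-.217*uy;print(t,toolgo((*t,.029),84))
E
```

```text
[ 0.51953066 -0.27280017] [array([-0.0002,  0.0005,  0.0312]), 'tool-y heading 84.0', 'yaw units 0.0014']
```

step_arm(steps=[[0, 0, 0.006, 0], [0, 0, 0.012, 0], [0, 0, 0.018, 0], [0, 0, 0.023, 0], [0, 0, 0.027, 0], [0, 0, 0.03, 0], [0, 0, 0.031, 0], [0, 0, 0.031, 0]])

```text
t: 30.7
eef_pos: [0.5195, -0.2734, 0.0294]
ee_rot: [0.051, 0.999, -0.0, 0.0]
ft_force: [0.7, -0.2, -1.5]
gripper_width: 0.0126
finger_force: 59.0
```

step_arm(steps=[[0, 0, 0.001, 0], [0, 0, 0.001, 0], [0, 0, 0.001, 0]])

```text
t: 31.0
eef_pos: [0.5203, -0.2736, 0.0292]
ee_rot: [0.051, 0.999, -0.0, 0.001]
ft_force: [0.4, 1.7, 9.2]
gripper_width: 0.0123
finger_force: 60.6
```

step_arm(steps=[[0, 0, 0, 0], [0, 0, 0, 0], [0, 0, 0, 0], [0, 0, 0, 0], [0, 0, 0, 0]], jaw=0.6)

```text
t: 31.5
eef_pos: [0.5194, -0.2734, 0.0282]
ee_rot: [0.051, 0.999, -0.0, -0.0]
ft_force: [-0.2, 0.2, 0.5]
gripper_width: 0.0345
finger_force: 0.0
```

step_arm(steps=[[0, 0, -0.02, 0], [0, 0, -0.05, 0], [0, 0, -0.09, 0], [0, 0, -0.13, 0], [0, 0, -0.17, 0], [0, 0, -0.17, 0], [0, 0.05, -0.17, 0.25], [0, 0.1, -0.17, 0.5], [0, 0.15, -0.17, 0.75], [0, 0.2, -0.17, 1], [0, 0.25, -0.17, 1], [0, 0.3, -0.17, 1], [0, 0.35, -0.17, 1], [0, 0.35, -0.17, 1], [0, 0.35, -0.17, 1]])

```text
t: 33.0
eef_pos: [0.5552, 0.077, 0.1979]
ee_rot: [0.295, 0.955, -0.0, -0.0]
ft_force: [0.9, -0.8, 1.2]
gripper_width: 0.034
finger_force: 0.0
```

```bash
python3 - <<'E'
from h import *
a=shot('top');b=shot('side');cv2.imwrite('pics/top13.png',a);cv2.imwrite('pics/side13.png',b)
h=np.radians(-6);ux=np.array([np.cos(h),np.sin(h)]);uy=np.array([-ux[1],ux[0]])
g=a[150:240,325:465]
# big-end/small-end holes: circles near expected places
c=cv2.HoughCircles(cv2.resize(cv2.cvtColor(g,cv2.COLOR_BGR2GRAY),None,fx=4,fy=4,interpolation=cv2.INTER_CUBIC),cv2.HOUGH_GRADIENT,1,60,param1=120,param2=22,minRadius=10,maxRadius=40)
for x,y,r in (c[0] if c is not None else []):
    p=onz('top',325+x/4,150+y/4,.046)[:2];print((325+x/4,150+y/4),r/4,'lat',(p@uy).round(4),'x',(p@ux).round(4))
for l in(-.217,-.341):
    for x in(.4967,.6067):print('expect',proj('top',(*(x*ux+l*uy),.046)))
print(state()['eef_pos'])
E
```

```text
(np.float32(378.875), np.float32(219.875)) 6.45 lat -0.2155 x 0.4925
(np.float32(434.375), np.float32(180.375)) 4.475 lat -0.3407 x 0.6075
(np.float32(429.375), np.float32(225.375)) 3.9 lat -0.3382 x 0.4956
(np.float32(384.625), np.float32(175.625)) 5.025 lat -0.2182 x 0.6027
expect [379.7 218.2]
expect [384.3 174. ]
expect [430.6 225.1]
expect [434.5 180.7]
[0.55521809 0.07372975 0.19807656]
```

```bash
python3 - <<'E'
from h import *
h=np.radians(-6);ux=np.array([np.cos(h),np.sin(h)]);uy=np.array([-ux[1],ux[0]])
t=.388*ux-.244*uy;print(t,toolgo((*t,.198),84),state()['qpos'].round(2))
E
```

```text
[ 0.36036955 -0.28322039] [array([-4.210e-02, -4.045e-01,  4.000e-04]), 'tool-y heading 55.4', 'yaw units -0.9975'] [-0.59  0.29  0.42  1.92 -0.14  0.96  0.86]
```

step_arm(steps=[[0, -0.05, 0, -0.1], [-0.01, -0.1, 0, -0.2], [-0.02, -0.15, 0, -0.3], [-0.03, -0.2, 0, -0.4], [-0.042, -0.25, 0, -0.5], [-0.042, -0.3, 0, -0.65], [-0.042, -0.35, 0, -0.8], [-0.042, -0.4, 0, -0.95], [-0.042, -0.405, 0, -1], [-0.042, -0.405, 0, -1], [-0.042, -0.405, 0, -1], [-0.042, -0.405, 0, -1]], jaw=1)

```text
t: 34.3
eef_pos: [0.3607, -0.2821, 0.1983]
ee_rot: [0.051, 0.999, 0.0, -0.0]
ft_force: [0.1, 0.3, -0.3]
gripper_width: 0.0003
finger_force: 0.0
```

```bash
python3 - <<'E'
from h import *
h=np.radians(-6);ux=np.array([np.cos(h),np.sin(h)]);uy=np.array([-ux[1],ux[0]])
t=.388*ux-.244*uy;print(t,toolgo((*t,.032),84),state()['qpos'].round(2))
E
```

```text
[ 0.36036955 -0.28322039] [array([ 0.0002, -0.0012,  0.1663]), 'tool-y heading 84.1', 'yaw units 0.0037'] [-0.05  0.11  0.62  2.14 -0.08  0.92  2.08]
```

step_arm(steps=[[0, 0, 0.04, 0], [0, 0, 0.08, 0], [0, 0, 0.12, 0], [0, 0, 0.15, 0], [0, 0, 0.166, 0], [0, 0, 0.166, 0], [0, 0, 0.166, 0]])

```text
t: 35.0
eef_pos: [0.3607, -0.2824, 0.0326]
ee_rot: [0.051, 0.999, 0.0, -0.0]
ft_force: [0.2, -0.0, 1.1]
gripper_width: 0.0001
finger_force: 0.0
```

step_arm(steps=[[-0.004, 0, 0, 0], [-0.008, 0, 0, 0], [-0.012, 0, 0, 0], [-0.016, 0, 0, 0], [-0.02, 0, 0, 0], [-0.025, 0, 0, 0], [-0.03, 0, 0, 0], [-0.036, 0, 0, 0], [-0.042, 0, 0, 0], [-0.048, 0, 0, 0], [-0.054, 0, 0, 0], [-0.06, 0, 0, 0], [-0.066, 0, 0, 0], [-0.072, 0, 0, 0], [-0.078, 0, 0, 0], [-0.084, 0, 0, 0], [-0.09, 0, 0, 0], [-0.096, 0, 0, 0], [-0.1, 0, 0, 0], [-0.1, 0, 0, 0]])

```text
t: 37.0
eef_pos: [0.4608, -0.2927, 0.0323]
ee_rot: [0.051, 0.999, -0.0, 0.0]
ft_force: [0.2, 0.1, 0.4]
gripper_width: -0.0001
finger_force: 0.0
```

step_arm(steps=[[-0.005, 0, 0, 0], [-0.011, 0, 0, 0], [-0.017, 0, 0, 0], [-0.023, 0, 0, 0], [-0.029, 0, 0, 0], [-0.035, 0, 0, 0], [-0.041, 0, 0, 0], [-0.047, 0, 0, 0], [-0.053, 0, 0, 0], [-0.059, 0, 0, 0], [-0.065, 0, 0, 0], [-0.071, 0, 0, 0], [-0.077, 0, 0, 0], [-0.083, 0, 0, 0]])

```text
t: 38.4
eef_pos: [0.5429, -0.3015, 0.0323]
ee_rot: [0.051, 0.999, -0.0, -0.0]
ft_force: [-2.6, -0.7, 0.2]
gripper_width: -0.0
finger_force: 1.4
```

```bash
python3 - <<'E'
from h import *
b=shot('side');cv2.imwrite('pics/side14.png',b);print(state()['ft_force'],state()['eef_pos'])
h=np.radians(-6);ux=np.array([np.cos(h),np.sin(h)]);uy=np.array([-ux[1],ux[0]])
e=state()['eef_pos'][:2]@ux;print('tool x',e,'drawer est',e+.016-.421)
E
```

```text
[-0.30467988  0.52496272 -0.1397012 ] [ 0.54408727 -0.30129088  0.03241105]
tool x 0.5726001744185564 drawer est 0.1676001744185564
```

step_arm(steps=[[-0.003, 0, 0, 0], [-0.006, 0, 0, 0], [-0.009, 0, 0, 0], [-0.011, 0, 0, 0], [-0.013, 0, 0, 0], [-0.014, 0, 0, 0]])

```text
t: 39.05
eef_pos: [0.5565, -0.3027, 0.0323]
ee_rot: [0.051, 0.999, 0.0, -0.0]
ft_force: [-2.3, 0.9, 1.5]
gripper_width: -0.0001
finger_force: 1.3
```

step_arm(steps=[[-0.001, 0, 0, 0], [-0.002, 0, 0, 0], [-0.003, 0, 0, 0], [-0.003, 0, 0, 0]])

```text
t: 39.45
eef_pos: [0.559, -0.303, 0.0322]
ee_rot: [0.051, 0.999, 0.0, -0.0]
ft_force: [-4.5, 2.2, 2.2]
gripper_width: 0.0002
finger_force: 2.4
```

step_arm(steps=[[-0.001, 0, 0, 0], [-0.002, 0, 0, 0], [-0.003, 0, 0, 0]])

```text
t: 39.75
eef_pos: [0.5593, -0.3031, 0.032]
ee_rot: [0.052, 0.999, 0.001, -0.003]
ft_force: [-24.7, 8.0, 18.7]
gripper_width: 0.0002
finger_force: 12.4
```

Force rises to 25 N with the position stalled and a drawer estimate of 0.183, so the drawer is at its stop. Holding briefly, then retreating.

step_arm(steps=[[0, 0, 0, 0], [0, 0, 0, 0], [0, 0, 0, 0], [0.01, 0, 0, 0], [0.04, 0, 0, 0], [0.06, 0, 0, 0], [0.06, 0, 0, 0], [0.06, 0, -0.05, 0], [0.06, 0, -0.1, 0], [0.06, 0, -0.15, 0], [0.06, 0.05, -0.2, 0], [0.06, 0.1, -0.2, 0], [0.06, 0.15, -0.2, 0], [0.06, 0.2, -0.2, 0], [0.06, 0.25, -0.2, 0], [0.06, 0.3, -0.2, 0], [0.06, 0.3, -0.2, 0], [0.06, 0.3, -0.2, 0]])

```text
t: 41.55
eef_pos: [0.5344, 0.0046, 0.2326]
ee_rot: [0.049, 0.999, 0.0, 0.001]
ft_force: [-0.2, -0.3, 0.3]
gripper_width: -0.0
finger_force: 0.0
```

```bash
python3 - <<'E'
from h import *
a=shot('top');cv2.imwrite('pics/top15.png',a);b=shot('side');cv2.imwrite('pics/side15.png',b)
g=cv2.cvtColor(a,cv2.COLOR_BGR2GRAY)
h=np.radians(-6);ux=np.array([np.cos(h),np.sin(h)]);uy=np.array([-ux[1],ux[0]])
a0=cv2.imread('pics/top0.png')
# bar position: bright grey low-saturation pixels along drawer x at bar centre lines, before and after
for im,o in((a0,0.),(a,.182)):
    for l in(-.215,-.244,-.27):
        row=[]
        for x in np.arange(.40,.47,.002):
            u,v=proj('top',(*((x+o)*ux+l*uy),.045));p=im[int(round(v)),int(round(u))].astype(int)
            row.append('#' if p.max()-p.min()<40 and p.mean()>90 else '.')
        print(o,l,''.join(row))
# clamp: dark handle position unchanged vs after opening (side2)
s2=cv2.imread('pics/side2.png').astype(int);print('clamp diff',np.abs(s2-b)[145:190,225:245].mean())
print(state()['eef_pos'],state()['ft_force'],state()['t'])
E
```

```text
0.0 -0.215 ..........####................#####
0.0 -0.244 .........#####................#####
0.0 -0.27 ........#######...............#####
0.182 -0.215 ..........####.....................
0.182 -0.244 .........#####.....................
0.182 -0.27 ........#####......................
clamp diff 8.79888888888889
[0.53390944 0.00096991 0.23260064] [ 0.01306085 -1.09647078 -0.43131388] 41.65
```

```bash
python3 -c "
from rig import ticket
print(ticket.hand_in())"
```

```text
the job is handed in; nothing more can be done
None
```

I handed the job in at about 42 s: the clamp is open, the bracket is in the bay, both rods present are in cradles 1 and 3 with their big ends to the front, and the drawer is home (bar moved 182 mm). I couldn't see inside the drawer after closing it, and the hand-in returned no verdict.

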